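# Top up the gauze-roll dispenser

## Task

Top up the gauze dispenser: with the fingertips push the gauze roll lying at its low end up the sloped chute, over the blue spring catch, until the catch has sprung up behind it and it cannot roll back. Then push the open lid over and shut. Do not lift the rolls, and leave the other things on the table alone.

Things in the scene. Friction and masses are not known exactly. Their poses are not given: they have to be found in the camera images.
- chute: Sloped aluminium trough of the dispenser, fixed on a wire stand, high end to the left of the robot's view. Origin: on the trough floor, mid-width, near the low end, 28 mm above the table. x runs uphill along the floor (climbing at 0.14 rad), y across, z square to the floor. Inner width 64 mm (y -32 to 32 mm), walls 2 mm thick: 25 mm high up to x = 105 mm, then 48 mm high to the upper end
- low_lip (a point): Top middle of the lip across the trough's low end: 6 mm above the floor, 4 mm thick (chute x -8 to -4 mm). The space before it is open
- end_stop (a point): Middle of the rubber buffer on the end wall at the trough's high end, which stops the rolls: face at chute x = 181 mm, z = 20 mm; wall 48 mm high, 186 mm from the origin at its back
- new_roll: The film-wrapped gauze roll to be loaded: white cylinder, diameter 41 mm, length 60 mm, about 25 g, lying across the trough at its low end against the lip; rolls and slides easily. Origin: centre of its end face at the chute's -y side; its own z runs along its axis
- new_roll_mid (a point): Centre of the roll to be loaded (mid-axis). In the chute frame it starts at about x = 11 mm, z = 20.5 mm
- stock_roll: The like gauze roll that already lies in the dispenser, uphill of the catch and leaning on it; it is pushed on uphill by the new roll
- stock_roll_mid (a point): Centre of the roll already in the dispenser. In the chute frame it starts at about x = 107 mm; with the new roll loaded, new roll at about x = 107 mm and this one at about 148 mm. With both rolls pushed to the end stop the new roll is at about x = 119 mm
- catch (a joint): Blue spring flap in the trough floor, 42 mm wide: a ramp that rises from the floor at chute x = 62 mm to its tip at x = 89 mm, 10 mm above the floor. 0: fully up; 0.313 rad: pressed flush. A roll pushed uphill over it presses it down (about 0.2 N) and it springs up again; up, it stops a roll coming back from uphill. Fingertips less than 12 mm above the floor would hold it down
- catch_tip (a point): Middle of the raised tip edge of the catch when it is up (chute x = 89 mm, z = 10 mm)
- lid (a joint): Lid over the upper trough: smoky plate 68 mm wide, 3 mm thick, blue strip on its free edge, hinged at the high end. 0: shut, parallel to the floor; starts open at 1.76 to 1.99 rad, leaning away from the rolls (1.71 is upright). Its friction hinge holds it near upright (about 0.2 N at the edge turns it); pushed below about 1.2 rad it sinks shut by itself in 1 to 2 s
- lid_hinge (a point): Middle of the lid's hinge axis: chute x = 186 mm, z = 50 mm; the axis runs along the chute's y
- lid_edge (a point): Middle of the lid's free edge, 109 mm from the hinge axis
- timer: White kitchen timer with blue knob, 62 x 62 x 36 mm, origin under its centre; leave alone
- thermometer: White digital thermometer lying flat, 148 mm long; leave alone
- kidney_dish: Grey kidney dish, 86 x 176 x 33 mm; leave alone
- electrode_2: Electrode head, pale disc 45 mm with stem, 46 mm high; leave alone
- electrode_3: Electrode head, black disc 35 mm with stem, 46 mm high; leave alone
- cream_tube: White cream tube with blue cap, 134 mm long, lying; leave alone
- vial_1: Amber vial, 18 mm diameter, 44 mm high; leave alone
- vial_2: Light blue vial, 18 mm diameter, 44 mm high; leave alone
- mixing_cup: Small blue mixing cup, 69 mm diameter, 32 mm high; leave alone

How it is judged:
By the outcome, as a careful person would: the job done as asked, in the order asked, and still so for the second after the job is handed in, with the robot touching nothing.
It also fails if it takes over 58 s, if anything falls off the work surface, if the arm or the gripper's body presses on something with over 40 N, if the wrist force passes 120 N, or if a joint passes its speed limit or range.

## Robot

A 6-joint arm with a two-finger parallel gripper is mounted at the origin on a cart in front of the work surface, level with it; the furniture and walls round the work are solid. World frame = base frame: x ahead of the robot, y to its left, z up, the work surface at z = 0. Lengths are in mm, angles in rad, forces in N, time in s.
With the tool pointing down it reaches from about 400 to 825 mm from the base axis. Payload 7 kg.
Tool frame: the origin (TCP) lies at the very end of the fingers, on their centre line; the grasp point (between the pads) lies 19 mm behind it; z points along the fingers, y is the line along which they close (so a half turn about z gives the same grasp; the last joint's range is limited). The gripper opens to 88 mm and grips with 3 to 60 N. Pads are 19 mm wide; open, the fingers measure 130 mm over their backs; the gripper's body (78 mm by 193 mm) begins 47 mm behind the grasp point.
Start: joints at [-1.022, 0.359, 0.012, 0, -1.224, -0.288], TCP at [174.025, -652.158, 226.561] pointing down, gripper open.
Joint ranges: [-3.07, 3.07], [-1.43, 2.12], [-1.02, 1.25], [-3.03, 1.67], [-3.05, -0], [-3.03, 3.03]. Speed limits (rad/s): [2.39, 2.39, 3.01, 3.14, 3.14, 3.14].

## Interface

Orientations are given as a unit quaternion [x, y, z, w].
In Python, from plant import bot gives the robot as it stands. Calls block until the motion is done:
- bot.move_ptp(position, orientation): joint-space move of the TCP to a pose.
- bot.line_to(position, velocity=150, ori=None): straight line of the TCP; ori=None keeps the orientation; velocity is the mean speed in mm/s.
- bot.move_joints(angles): joint-space move.
- bot.move_gripper(opening, force=None): finger opening in mm; force is the grip in N (None keeps the last); returns when the fingers have stopped.
- bot.pause(seconds).
- bot.solve_ik(position, orientation): joint angles nearest the present ones, or None.
- bot.read_state(): the state.
- bot.camera(name): name is "scene" or "top" or "wrist"; returns the picture (384x512x3 uint8, red, green, blue); there is no depth.
- bot.get_calibration(name): a dict with "fx", "fy", "cx", "cy" (pixels), "view" (4x4, takes a point from world to camera coordinates); the wrist camera has in their place "T_tool_cam" (4x4, takes a point from camera to tool coordinates, whose origin is the TCP and whose axes are the flange's). Camera axes: x right, y up, looking along -z (the intrinsics and any distortion apply to the point x, -y, -z); pixel columns grow to the right and rows downward; lengths in mm; the calibration is good to about 2 mm. A picture is of the moment at which its call begins: read the wrist's pose just before it. get_calibration takes no time and is no camera call.
A pose or a line that the arm cannot do raises bot.Unreachable and nothing moves.
- bot.close_job(): hands the job in; it is judged then, once.
The state is a dict: "t": time; "joint_pos": joint angles; "qvel": joint speeds; "tau": joint torques, N m; "tcp_pos": TCP position; "eef_rot": TCP orientation; "contact_force": force on the tool from outside, world axes, zero at the start; "moment": the same for the moment, N m; "width": finger opening in mm; "finger_force": force on a finger pad.
Only numpy, scipy, OpenCV 4.12 (cv2) and the standard library are available. Lean on these libraries where they do the work, as an engineer would, in place of code of your own. Each camera call takes 0.05 s, during which the arm holds its last target. There are 200 camera calls.

## Working session

There is one attempt and no reset: what is moved stays moved. The work goes in short steps, each a Python script; the robot and the scene stay as the last script left them, time stands still between calls to the robot, and variables do not carry over. Pictures are saved under pics/ and viewed, at most 11 in all, crops included, and the job is handed in when it is done.

```bash
ls; mkdir -p pics; python3 - <<'E'
from plant import bot
import cv2,numpy as np
for n in("scene","top"):
    cv2.imwrite(f"pics/{n}0.png",bot.camera(n)[:,:,::-1])
    c=bot.get_calibration(n);print(n,{k:(np.round(v,4).tolist()) for k,v in c.items()})
s=bot.read_state();print(s["t"],s["tcp_pos"],s["eef_rot"],s["width"])
E
```

```text
pics
scene {'fx': 390.0976, 'fy': 390.0976, 'cx': 265.6716, 'cy': 194.1154, 'view': [[-0.8262, -0.5634, 0.0058, 469.9251], [0.4429, -0.6432, 0.6246, -230.1887], [-0.3482, 0.5186, 0.7809, -908.2085], [0.0, 0.0, 0.0, 1.0]]}
top {'fx': 379.4814, 'fy': 379.4814, 'cx': 256.5481, 'cy': 192.8362, 'view': [[-0.0027, -0.9998, -0.0184, 80.8031], [0.9851, -0.0058, 0.1721, -526.7773], [-0.1722, -0.0176, 0.9849, -1016.6573], [0.0, 0.0, 0.0, 1.0]]}
0.1 [ 173.898668   -651.75331855  225.72136536] [-1.29977432e-01  9.91516665e-01  7.34390395e-04 -1.75173056e-04] 87.381636961002
```

View pics/scene0.png

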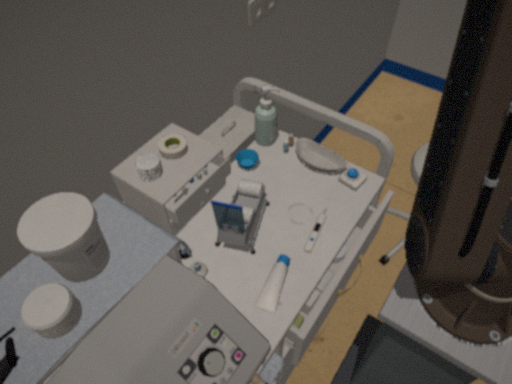

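View pics/top0.png

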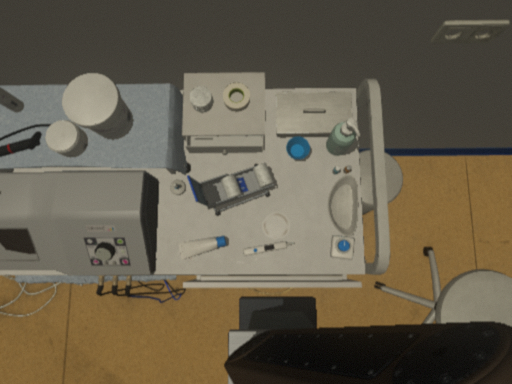

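The scene and top views show the chute at about (235,187) in the top image, with its low end at right (268,175) and the open lid at left (195,190). I'll enlarge both.

```bash
python3 - <<'E'
import cv2,numpy as np
a=cv2.imread("pics/top0.png")[155:220,180:285];b=cv2.imread("pics/scene0.png")[170:260,205:280]
cv2.imwrite("pics/c1.png",cv2.resize(a,None,fx=7,fy=7,interpolation=cv2.INTER_CUBIC))
cv2.imwrite("pics/c2.png",cv2.resize(b,None,fx=6.5,fy=6.5,interpolation=cv2.INTER_CUBIC))
E
```

```text
(no output)
```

View pics/c1.png

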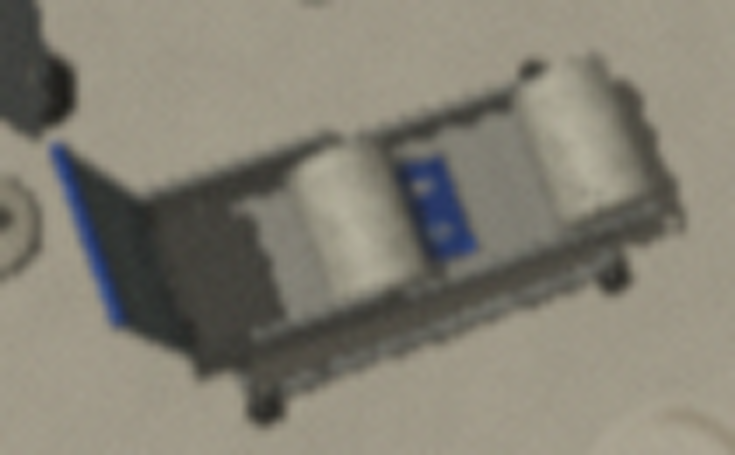

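View pics/c2.png

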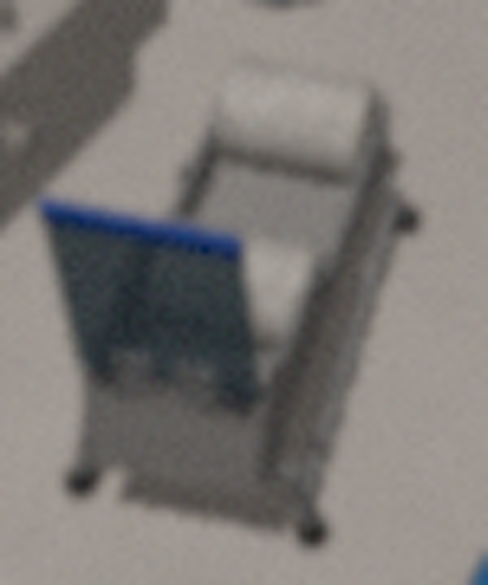

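The crops show the new roll at about top pixel (263.6,174.6), the stock roll at about (231.5,185), the blue catch between them, and the blue lid strip from about (188.3,176) to (197,201). Next I'll compute rough positions, the lid strip from both views, and the sizes of the neighbouring obstacles.

```bash
cat > h.py <<'E'
import numpy as np,cv2
from plant import bot
from scipy.spatial.transform import Rotation as R
def cal(n,pose=None):
    c=bot.get_calibration(n)
    if n=="wrist":
        T=np.eye(4);T[:3,:3]=R.from_quat(pose[1]).as_matrix();T[:3,3]=pose[0]
        V=np.linalg.inv(T@np.array(c["T_tool_cam"]))
    else: V=np.array(c["view"])
    return c,V
def ray(cv,u,v):
    c,V=cv;d=np.array([(u-c["cx"])/c["fx"],-(v-c["cy"])/c["fy"],-1.])
    return -V[:3,:3].T@V[:3,3],V[:3,:3].T@d
def onz(cv,u,v,z):
    o,d=ray(cv,u,v);return o+d*(z-o[2])/d[2]
def tri(rays):
    A=np.zeros((3,3));b=np.zeros(3)
    for o,d in rays:
        d=d/np.linalg.norm(d);P=np.eye(3)-np.outer(d,d);A+=P;b+=P@o
    p=np.linalg.solve(A,b)
    return p,[np.linalg.norm(np.cross(p-o,d/np.linalg.norm(d))) for o,d in rays]
def proj(cv,p):
    c,V=cv;q=V[:3,:3]@p+V[:3,3];return c["cx"]+c["fx"]*q[0]/-q[2],c["cy"]-c["fy"]*q[1]/-q[2]
E
python3 - <<'E'
from h import *
np.set_printoptions(precision=1,suppress=True)
print({k:np.array(v) for k,v in bot.get_calibration("wrist").items()})
t=cal("top");s=cal("scene")
n=onz(t,263.6,174.6,49.8);k=onz(t,231.5,185.5,63.2)
print(n,k,np.degrees(np.arctan2(*(k-n)[1::-1])),np.linalg.norm(k-n))
def strip(img,box):
    x0,y0,x1,y1=box;h=cv2.cvtColor(img,cv2.COLOR_BGR2HSV)[y0:y1,x0:x1]
    m=cv2.inRange(h,(105,120,60),(130,255,255));N,l,st,_=cv2.connectedComponentsWithStats(m)
    i=1+np.argmax(st[1:,4]);p=np.argwhere(l==i)[:,::-1]+[x0,y0]
    c=p.mean(0);w=np.linalg.svd(p-c)[2][0] if len(p)<5000 else 0
    q=(p-c)@w;print(st[i]);return c+w*(q.min()),c+w*(q.max())
a=strip(cv2.imread("pics/top0.png"),(180,165,205,210));b=strip(cv2.imread("pics/scene0.png"),(205,195,248,215))
print(a,b)
a=sorted(a,key=lambda p:p[1]);b=sorted(b,key=lambda p:p[0])
E_=[tri([ray(t,*p),ray(s,*q)]) for p,q in zip(a,b)];print(E_,np.linalg.norm(E_[0][0]-E_[1][0]))
for nm,T,S in [("machine right-near top corner",(157,275),(269,347)),("machine right-far top",(158,171),(172,258)),("shelf front-right bottomtop",(265,138),(223,160)),("shelf front-left top",(187,138),(166,210))]:
    print(nm,tri([ray(t,*T),ray(s,*S)]))
E
```

```text
{'fx': array(318.1), 'fy': array(318.1), 'cx': array(258.2), 'cy': array(189.5), 'T_tool_cam': array([[   0. ,    1. ,    0.3,   74.3],
       [   1. ,   -0. ,   -0. ,    0.2],
       [  -0. ,    0.3,   -1. , -157.9],
       [   0. ,    0. ,    0. ,    1. ]])}
[578.5  58.5  49.8] [545.2 147.6  63.2] 110.50151425987436 96.03724235933998
[ 8 11 10 25 40]
[ 7  7 30  8 82]
(array([188.1, 176. ]), array([196.7, 200.1])) (array([211.9, 202.5]), array([241. , 208.1]))
[(array([541.8, 240.5, 203.9]), [np.float64(0.044217506669831465), np.float64(0.04421750666960589)]), (array([482.8, 218.2, 204.7]), [np.float64(0.12572718508936626), np.float64(0.12572718508944386)])] 63.048568463487086
machine right-near top corner (array([306.3, 362.4,   6.2]), [np.float64(5.8403553576632605), np.float64(5.840355357663428)])
machine right-far top (array([582.8, 347.5,  86.5]), [np.float64(0.49598750194289826), np.float64(0.49598750194279234)])
shelf front-right bottomtop (array([670.9,  53.9,  94.2]), [np.float64(0.40471193051164317), np.float64(0.40471193051145193)])
shelf front-left top (array([670.2, 266.8, 107.3]), [np.float64(1.48753566747574), np.float64(1.4875356674756874)])
```

Checks agree: the rolls are 96 mm apart (expected about 97), the chute yaw is 110.6° from both the rolls and the lid strip, and the lid edge is near θ≈1.85. The shelf (about 100 mm high, x≥670) is close, so I'll put the long side of the gripper along the chute. I'll go in high and take a wrist picture to refine.

```bash
cat >> h.py <<'E'
yaw=np.radians(110.6);P=0.14
u=np.array([np.cos(yaw),np.sin(yaw),0]);Z=np.array([0,0,1.])
cx=u*np.cos(P)+Z*np.sin(P);cz=-u*np.sin(P)+Z*np.cos(P);cy=np.cross(cz,cx)
O=np.array([578.5,58.5,49.8])-11*cx-20.5*cz
def W(x,y,z): return O+x*cx+y*cy+z*cz
def C(p): return np.array([cx,cy,cz])@(np.asarray(p)-O)
def ori(s=1,cz=cz,cx=cx): # tool y along s*chute x, z into the floor
    z=-cz;y=s*cx;return R.from_matrix(np.c_[np.cross(y,z),y,z]).as_quat()
E
python3 - <<'E'
from h import *
np.set_printoptions(precision=3,suppress=True)
print(O)
for s in(1,-1):
    for x,z in((-42,260),(-42,16),(85,16)):print(s,x,z,bot.solve_ik(W(x,0,z),ori(s)))
s=bot.read_state();p=np.array(s["tcp_pos"]);p[2]=380
try: bot.line_to(p,velocity=250)
except bot.Unreachable as e: print("unreach",e)
for sg in (1,-1):
    if bot.solve_ik(W(-42,0,300),ori(sg)) is not None: break
bot.move_gripper(0,10)
bot.move_ptp(W(-10,0,300),ori(sg))
s=bot.read_state();print(sg,s["t"],s["tcp_pos"],s["width"],s["joint_pos"])
np.save("wp.npy",np.r_[s["tcp_pos"],s["eef_rot"]])
cv2.imwrite("pics/w1.png",bot.camera("wrist")[:,:,::-1])
E
```

```text
[581.326  50.982  27.966]
1 -42 260 [ 0.192  0.261  0.044 -0.141 -1.379 -1.375]
1 -42 16 [ 0.247  0.445 -0.268 -0.181 -0.881 -1.341]
1 85 16 [ 0.469  0.369 -0.344 -0.185 -0.851 -1.559]
-1 -42 260 [ 0.192  0.261  0.044 -0.141 -1.379  1.767]
-1 -42 16 [ 0.247  0.445 -0.268 -0.181 -0.881  1.8  ]
-1 85 16 [ 0.469  0.369 -0.344 -0.185 -0.851  1.583]
1 5.0417 [599.592   1.781 323.702] 0.3329915471424748 [ 0.235  0.225  0.093 -0.14  -1.458 -1.43 ]
```

View pics/w1.png

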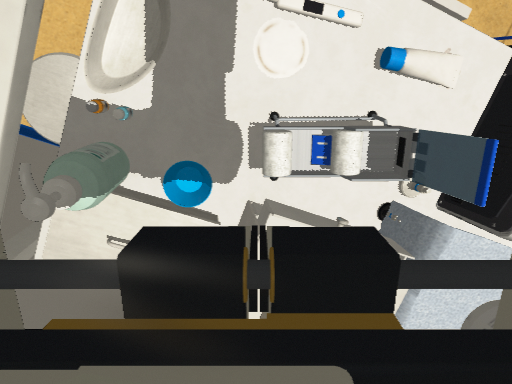

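The wrist view shows the new roll at about (277,154), the stock roll at about (348,152), the catch between them, and the lid strip at right (490,172). The fingertips are thin, around (247–273, 270). I'll check the chute estimate against these.

```bash
python3 - <<'E'
from h import *
np.set_printoptions(precision=1,suppress=True)
w=np.load("wp.npy");cv=cal("wrist",(w[:3],w[3:]))
for nm,px,z in(("new",(277.5,154.5),49.8),("stock",(348.5,152.5),63.2)): 
    p=onz(cv,*px,z);print(nm,p,C(p))
print("proj new,stock,catch tip,tcp",proj(cv,W(11,0,20.5)),proj(cv,W(107,0,20.5)),proj(cv,W(89,0,10)),proj(cv,w[:3]))
print([C(onz(cv,*px,28+z)) for px,z in (((250,176),0),((390,178),0))])
im=cv2.imread("pics/w1.png");h=cv2.cvtColor(im,cv2.COLOR_BGR2HSV)
m=cv2.inRange(h,(105,120,60),(130,255,255))
for n,(x0,y0,x1,y1) in dict(catch=(305,130,335,170),strip=(470,130,505,210)).items():
    p=np.argwhere(m[y0:y1,x0:x1])[:,::-1]+[x0,y0];print(n,len(p),p.min(0),p.max(0),p.mean(0))
    cpx=p.mean(0);
    if n=="strip":print(tri([ray(cv,*cpx),ray(cal("top"),192.4,188.05),ray(cal("scene"),226.4,205.3)]))
E
```

```text
new [578.6  64.3  49.8] [16.4 -2.1 19.7]
stock [541.7 154.8  63.2] [115.    0.6  19.4]
proj new,stock,catch tip,tcp (np.float64(273.6796544892592), np.float64(153.0950663962096)) (np.float64(342.9355063953701), np.float64(153.07070280559805)) (np.float64(328.3452290337616), np.float64(151.82423801149136)) (np.float64(257.82618018939013), np.float64(239.96527202645652))
[array([-22.5, -36.9,   3.2]), array([196.9, -47.8, -27.7])]
catch 503 [311 135] [331 164] [320.7 149.5]
strip 833 [474 139] [498 206] [485.8 171.7]
(array([511.2, 229.7, 206.2]), [np.float64(0.7916895277051708), np.float64(0.9814821710324036), np.float64(0.6925855764760441)])
```

The wrist view puts things 3–8 mm further uphill than the top view, so I'll shift the origin 3 mm uphill as a compromise. I'll descend behind the roll with margin and look again before pushing.

```bash
sed -i 's/-11\*cx-20.5\*cz/-8*cx-20.5*cz/' h.py; python3 - <<'E'
from h import *
bot.line_to(W(-50,0,120),velocity=200,ori=ori())
f0=np.array(bot.read_state()["contact_force"])
bot.line_to(W(-50,0,16),velocity=120)
s=bot.read_state();print(s["t"],C(s["tcp_pos"]),np.array(s["contact_force"]),f0)
np.save("wp2.npy",np.r_[s["tcp_pos"],s["eef_rot"]])
w=bot.camera("wrist")[:,:,::-1];sc=bot.camera("scene")[165:255,200:290,::-1]
a=cv2.resize(w,(480,360));b=cv2.resize(sc,(300,300),interpolation=cv2.INTER_CUBIC)
o=np.zeros((360,780,3),np.uint8);o[:,:480]=a;o[:300,480:]=b;cv2.imwrite("pics/w2.png",o)
E
```

```text
7.175 [-50.10793531  -0.64264056  16.8384216 ] [-0.18996104  0.21165485  0.32710793] [ 0.20553653 -0.13253413  0.3583049 ]
```

View pics/w2.png

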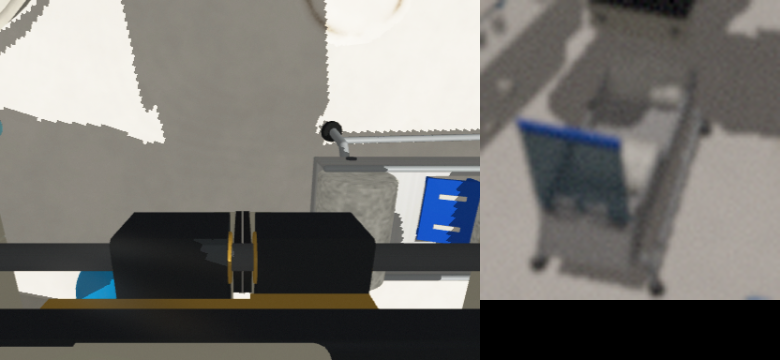

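The fingers are in the gap behind the lip, and the roll's lower edge is about 42 mm ahead of the TCP, as expected. Now I'll push uphill while watching the force.

```bash
python3 - <<'E'
from h import *
def st(): 
    s=bot.read_state();return round(s["t"],2),np.round(C(s["tcp_pos"]),1),round(float(np.dot(np.array(s["contact_force"]),cx)),2)
bot.line_to(W(-35,0,16),velocity=80);print(st())
for x in(-10,20,45,60):
    bot.line_to(W(x,0,16.5),velocity=60);print(st())
    if abs(st()[2])>6:break
w=bot.camera("wrist")[:,:,::-1];t=bot.camera("top")[150:220,180:280,::-1]
o=np.zeros((360,800,3),np.uint8);o[:,:480]=cv2.resize(w,(480,360));o[:224,480:]=cv2.resize(t,(320,224),interpolation=cv2.INTER_CUBIC);cv2.imwrite("pics/w3.png",o)
E
```

```text
(7.61, array([-34.2,  -0.2,  16.4]), -0.17)
(8.18, array([-9.7, -0.1, 16.6]), -0.39)
(8.82, array([20.3, -0.1, 16.6]), -0.19)
(9.39, array([45.4, -0.1, 16.6]), 0.77)
(9.79, array([60.4, -0.1, 16.6]), -1.6)
```

View pics/w3.png

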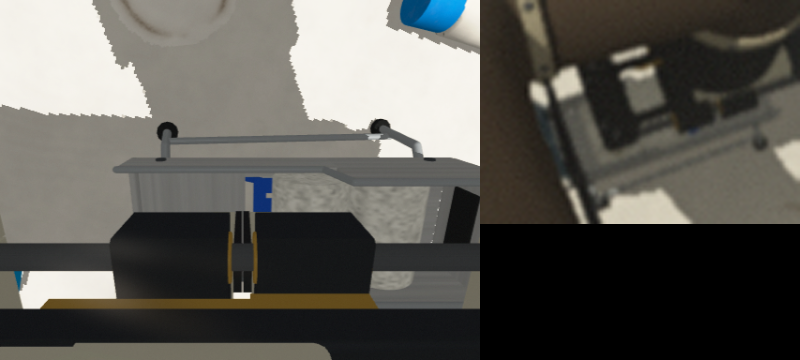

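The new roll (columns 272–345 in the wrist view) is touching the stock roll and is at about x≈97, over the catch. I'll continue in small steps until it meets the end stop.

```bash
python3 - <<'E'
from h import *
for x in range(64,93,3):
    bot.line_to(W(x,0,16.5),velocity=40);s=bot.read_state();f=float(np.dot(s["contact_force"],cx))
    print(round(s["t"],2),np.round(C(s["tcp_pos"]),1),round(f,2))
    if f<-4:break
w=bot.camera("wrist")[:,:,::-1]
cv2.imwrite("pics/w4.png",w)
E
```

```text
10.14 [64.1  0.  16.5] -0.26
10.39 [67.1 -0.  16.5] -0.58
10.64 [70.2 -0.  16.5] -0.23
10.89 [73.2 -0.  16.5] 0.08
11.14 [76.2 -0.  16.5] 0.24
11.39 [79.2 -0.  16.5] 0.04
11.64 [82.2 -0.  16.5] 0.21
11.89 [84.8  0.  16.5] -3.09
12.14 [85.3  0.  17. ] -15.57
```

View pics/w4.png

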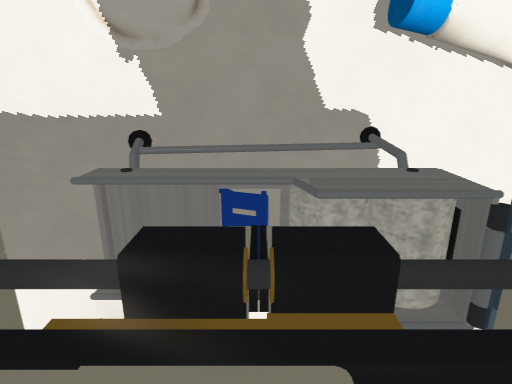

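Both rolls are at the end stop (the force rose at x≈85), and the catch looks sprung up behind the new roll. I'll back off gently, lift away and check.

```bash
python3 - <<'E'
from h import *
bot.line_to(W(50,0,17),velocity=40)
bot.pause(0.3)
bot.line_to(W(50,0,80),velocity=120);bot.line_to(W(60,0,250),velocity=220)
s=bot.read_state();print(s["t"],C(s["tcp_pos"]),s["contact_force"])
np.save("wp5.npy",np.r_[s["tcp_pos"],s["eef_rot"]])
w=bot.camera("wrist")[:,:,::-1];cv2.imwrite("pics/w5.png",w)
print(bot.solve_ik(W(255,0,250),ori()),bot.solve_ik(W(255,0,138),ori()))
E
```

```text
15.1917 [ 60.07960366   0.73966232 248.18669062] [-0.84555058 -0.35583944 -0.05753429]
[ 0.72403004  0.12981163 -0.05285544 -0.13433184 -1.33996011 -1.90766486] [ 0.75092685  0.1965654  -0.22222769 -0.14505735 -1.10256239 -1.89983075]
```

View pics/w5.png

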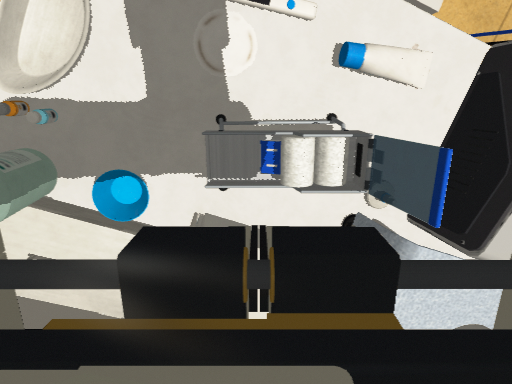

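Both rolls are held by the raised catch: the new roll is at (297,160), the stock roll at (331,160) and the blue catch at (270,157). Before going behind the lid (blue strip at about (441,187)), I'll check the machine's height, then push.

```bash
python3 - <<'E'
from h import *
w=np.load("wp5.npy");cv=cal("wrist",(w[:3],w[3:]))
p=tri([ray(cv,468,248),ray(cal("top"),157.5,171),ray(cal("scene"),172,258)]);print("machine corner",p,C(p[0]))
e=tri([ray(cv,441,187),ray(cal("top"),192.4,188.05),ray(cal("scene"),226.4,205.3)]);print("lid edge",e,C(e[0]))
E
```

```text
machine corner (array([566.24244477, 352.18490337, 131.72229389]), [np.float64(11.13473189029882), np.float64(17.095316835578835), np.float64(10.541869908520443)]) [295.91908237 -91.85677906  62.65763887]
lid edge (array([511.05595265, 229.87090532, 206.76842197]), [np.float64(0.9324465164784608), np.float64(1.2959246595507796), np.float64(0.7450140724197839)]) [212.24520161   2.83622184 150.23675529]
```

```bash
python3 - <<'E'
from h import *
def st():
    s=bot.read_state();print(round(s["t"],2),np.round(C(s["tcp_pos"]),1),np.round(np.array([cx,cy,cz])@np.array(s["contact_force"]),2))
bot.line_to(W(252,3,250),velocity=200);st()
bot.line_to(W(252,3,138),velocity=150);st()
for x in(230,205,180,160,140,125):
    bot.line_to(W(x,3,138),velocity=60);st()
bot.line_to(W(125,3,230),velocity=200)
bot.line_to(W(60,3,260),velocity=200)
bot.pause(1.5);st()
s=bot.read_state();np.save("wp6.npy",np.r_[s["tcp_pos"],s["eef_rot"]])
cv2.imwrite("pics/w6.png",bot.camera("wrist")[:,:,::-1])
E
```

```text
16.35 [251.4   3.1 249.8] [ 0.07 -0.47  0.74]
17.25 [251.9   2.4 138.9] [-1.18 -0.02  0.79]
17.77 [229.6   2.9 138.2] [ 0.11 -0.16  0.56]
18.33 [204.6   3.  138. ] [ 0.07 -1.11  0.31]
18.9 [179.6   3.  138. ] [ 0.59 -0.22  0.3 ]
19.38 [159.6   3.  138. ] [-0.46  0.55 -0.81]
19.87 [139.6   3.  137.9] [ 0.28  0.23 -0.18]
20.27 [124.6   3.1 138. ] [0.52 0.26 0.19]
22.88 [ 60.   3. 260.] [-0.53  0.14 -0.31]
```

View pics/w6.png

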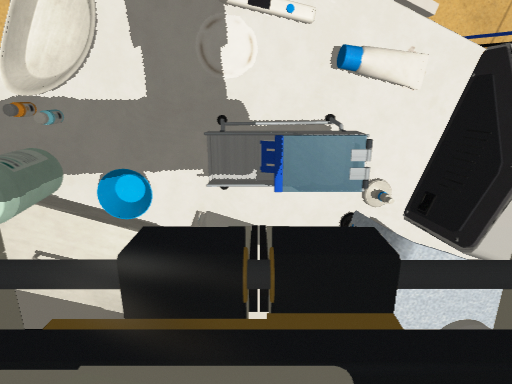

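The lid now lies over the trough, with its strip at (279,163) and the catch still showing at (268,155). I'll check numerically that it is fully shut.

```bash
python3 - <<'E'
from h import *
w=np.load("wp6.npy");cv=cal("wrist",(w[:3],w[3:]))
def strip(im,x0,y0,x1,y1):
    m=cv2.inRange(cv2.cvtColor(im,cv2.COLOR_BGR2HSV)[y0:y1,x0:x1],(105,120,60),(130,255,255))
    p=np.argwhere(m)[:,::-1]+[x0,y0];return p.mean(0),len(p)
a,_=strip(cv2.imread("pics/w6.png"),275,130,290,195);b=bot.camera("wrist")[:,:,::-1];a2,_=strip(b,275,130,290,195)
ts=cal("scene");sc=bot.camera("scene")[:,:,::-1].copy()
cv2.imwrite("pics/s7.png",cv2.resize(sc[165:255,200:290],None,fx=5,fy=5,interpolation=cv2.INTER_CUBIC))
print(a,a2)
for th in(0,.1,.3):
    p=W(186-106*np.cos(th),0,50+106*np.sin(th));print(th,proj(cv,p),proj(ts,p))
s=bot.read_state();print(s["t"])
E
```

```text
[278.70711297 162.24895397] [278.68907563 162.26470588]
0 (np.float64(274.944672349315), np.float64(165.4589496029116)) (np.float64(242.97747113616703), np.float64(196.88048303455673))
0.1 (np.float64(275.87629002312394), np.float64(167.3624297803656)) (np.float64(242.9127983247399), np.float64(193.9345490278889))
0.3 (np.float64(280.78366027969105), np.float64(171.42053410445772)) (np.float64(242.42278850516425), np.float64(188.8752131320501))
23.0333
```

View pics/s7.png

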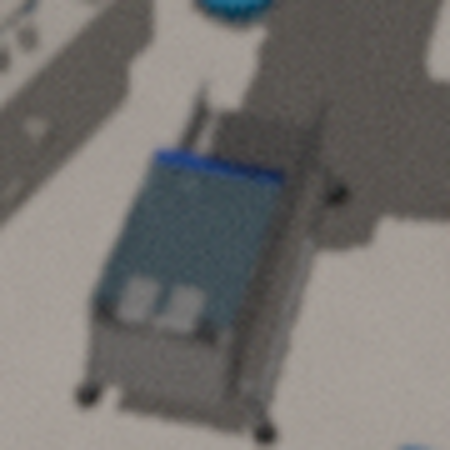

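The strip in the scene view is at (243.6,198.4), which matches a fully shut lid (predicted (243,196.9)). It isn't moving, so I'm handing in.

```bash
python3 -c "
from plant import bot
print(bot.close_job())"
```

```text
the job is handed in; nothing more can be done
None
```

The new gauze roll is loaded behind the raised catch, the lid is shut, and the job was handed in at about 23 s of the 58 s allowed.

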